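# Close the oblong sample box and show its label to the code reader

## Task

On the bench, close the oblong metal box with the lid that fits it and let go of the lid; then pick the closed box up and show it to the code reader: upright, label level with the reader's window and straight in front of it, one labelled end turned squarely to the window and about 8 cm away from it. Finish while holding the box still there, lid on, resting on nothing; leave the square box, the square lid and the two cartons where they are.

Things in the scene. Friction and masses are not known exactly. Their poses are not given: they have to be found in the camera images.
- oblong_box_centre (a point): centre (22 mm above the underside) of the open oblong steel box, loose, about 0.15 kg: 66 mm long (x) by 44 wide (y) by 44 high (z up), walls 3 mm, opening 60 x 38. A plain paper label in the middle of each 44 mm wide end face (+x, -x). Grip it across its width. Seated, the lid's centre is 30 mm above this point, long axes parallel, either way round; it just rests there
- oblong_lid_centre (a point): centre (14 mm above the underside) of the oblong steel lid, loose, 40 g, right way up. From below: plug 56 x 34, 6 mm high (lowest 2 mm 54 x 32); flange 65 x 43, 3.5 thick, to lie on the box's rim; black rib handle 30 long (x, the long axis), 10 thick (y), 18 high, its top 13.5 mm above this point. Keep fingertips above the flange, whose top is 4.5 mm below this point
- square_box_centre (a point): centre (22 mm above its underside) of another open steel box, 54 x 54 x 44 mm, loose: a bystander. The two boxes and two lids lie upright on the bench, all in any order.
- square_lid_centre (a point): centre (14 mm above its underside) of the square box's lid, flange 53 x 53 mm, with the same black rib handle; it does not fit the oblong box: a bystander
- window (a point): middle of the window of the black code reader (62 wide, 30 high), 180 mm above the bench on a post with a grey foot, fixed, at the back left. It looks level along this frame's -x, toward the robot; y lies across it, z is up. The box's centre belongs 113 mm out along -x (box end 80 mm off), at y = 0, z = 0, with the box's x axis parallel to this x, either way round
- white_carton_centre (a point): centre of a low white carton, 90 x 125 x 27 mm, loose: a bystander
- teal_carton_centre (a point): centre of a green carton, 95 x 125 x 48 mm, loose: a bystander
There are look-alikes about, which are no part of the job. Leave any pink look-alike of the part that bears oblong_box_centre alone.

How it is judged:
On the way:
1. the oblong box, standing on the bench, is closed with the oblong lid and the lid is let go (horizontal distance between oblong_lid_centre and oblong_box_centre below 0.005 m and z of oblong_lid_centre in the frame of oblong_box_centre between 0.026 and 0.033 m and angle between the x axis of oblong_lid_centre and the x axis of oblong_box_centre, either way round below 0.13 rad and angle between the z axis of oblong_lid_centre and the z axis of oblong_box_centre, either way round below 0.08 rad and height (world z) of oblong_box_centre below 0.03 m and angle between oblong_box_centre's own z axis and vertical below 0.1 rad and contact force between the fingers and oblong_lid below 0.2 N), for 0.2 s.
At the end, for the whole second after the job is handed in: Fingers hold the closed oblong box still, touching nothing else: centre 113 +-20 mm from the window, within 18 mm of its middle sideways and in height, square within 0.17 rad, upright within 0.14 rad, oblong lid seated (5 mm), square box, square lid and cartons moved less than 30 mm (horizontal distance between oblong_lid_centre and oblong_box_centre below 0.005 m and z of oblong_lid_centre in the frame of oblong_box_centre between 0.026 and 0.033 m and angle between the x axis of oblong_lid_centre and the x axis of oblong_box_centre, either way round below 0.13 rad and angle between the z axis of oblong_lid_centre and the z axis of oblong_box_centre, either way round below 0.08 rad and x of oblong_box_centre in the frame of window between -0.133 and -0.093 m and y of oblong_box_centre in the frame of window between -0.018 and 0.018 m and z of oblong_box_centre in the frame of window between -0.018 and 0.018 m and angle between the x axis of oblong_box_centre and the x axis of window, either way round below 0.17 rad and angle between oblong_box_centre's own z axis and vertical below 0.14 rad and contact force between the fingers and oblong_box above 1 N and contact force between oblong_box and reader_stand below 0.2 N and linear speed of oblong_box below 0.03 m/s and distance of each of square_box_centre, square_lid_centre, white_carton_centre, teal_carton_centre from where it was at the start of the episode below 0.03 m); the arm keeps its last pose, push and grip.
It fails at once if the square box is moved by more than 30 mm (distance of square_box_centre from where it was at the start of the episode above 0.03 m).
It fails at once if the square lid is moved by more than 30 mm (distance of square_lid_centre from where it was at the start of the episode above 0.03 m).
It fails at once if the white carton is moved by more than 30 mm (distance of white_carton_centre from where it was at the start of the episode above 0.03 m).
It fails at once if the green carton is moved by more than 30 mm (distance of teal_carton_centre from where it was at the start of the episode above 0.03 m).
It also fails if it takes over 45 s, if anything falls off the work surface, if the arm or the gripper's body presses on something with over 40 N, if the wrist force passes 120 N, or if a joint passes its speed limit or range.

## Robot

A 6-joint arm with a two-finger parallel gripper is mounted at the origin on a cart in front of the work surface, level with it; the furniture and walls round the work are solid. World frame = base frame: x ahead of the robot, y to its left, z up, the work surface at z = 0. Lengths are in m, angles in rad, forces in N, time in s.
With the tool pointing down it reaches from about 0.325 to 1 m from the base axis. Payload 5.1 kg.
Tool frame: the origin (TCP) lies between the finger pads; the fingertips stand 25 mm ahead of it and the grasp point (between the pads) lies 6 mm ahead of it; z points along the fingers, y is the line along which they close (so a half turn about z gives the same grasp; the last joint's range is limited). The gripper opens to 85 mm and grips with 20 to 120 N. Pads are 22 mm wide; open, the fingers measure 114 mm over their backs; the gripper's body (76 mm by 85 mm) begins 54 mm behind the grasp point. The pads swing forward as they close: fully open they stand 13 mm farther back than shut.
Start: joints at [-1.197, 0.124, 1.65, -0, 1.367, -0.083], TCP at [0.287, -0.583, 0.225] pointing down, gripper open.
Joint ranges: [-2.61, 2.61], [-1.02, 2.33], [0.03, 2.71], [-1.35, 4.49], [0.32, 2.68], [-2.91, 2.91]. Speed limits (rad/s): [2.57, 2.57, 3.14, 3.14, 3.14, 3.14].

## Interface

Orientations are given as a rotation vector (axis times angle).
In Python, from bench import robot gives the robot as it stands. Calls block until the motion is done:
- robot.move_to(position, orientation): joint-space move of the TCP to a pose.
- robot.move_linear(position, speed=0.15, attitude=None, stop_force=None): straight line of the TCP; attitude=None keeps the orientation; speed is the mean speed in m/s. With stop_force (N) it stops when the force on the tool has changed by that much, and returns True; else False.
- robot.move_joints(angles): joint-space move.
- robot.command_gripper(opening, strength=None): finger opening in m; strength is the grip in N (None keeps the last); returns when the fingers have stopped.
- robot.dwell(seconds).
- robot.ik(position, orientation): joint angles nearest the present ones, or None.
- robot.get_obs(): the state.
- robot.snapshot(name): name is "scene" or "top" or "wrist"; returns a dict with "img" (400x640x3 uint8, red, green, blue), "vfov" (degrees; the focal length in pixels is half the picture's height over the tangent of half this angle, whatever the lens; pixels are square), "cx", "cy" (the principal point, pixels), "camera_from_world" (4x4, takes a point from world to camera coordinates); the wrist camera has in their place "hand_eye" (4x4, takes a point from camera to tool coordinates, whose origin is the TCP and whose axes are the flange's). Camera axes: x right, y up, looking along -z (the intrinsics and any distortion apply to the point x, -y, -z); pixel columns grow to the right and rows downward; lengths in m; the calibration is good to about 2 mm. A picture is of the moment at which its call begins: read the wrist's pose just before it. There is no depth.
A pose or a line that the arm cannot do raises robot.PlanningError and nothing moves.
- robot.close_job(): hands the job in; it is judged then, once.
The state is a dict: "time": time; "q": joint angles; "joint_velocities": joint speeds; "joint_efforts": joint torques, N m; "tcp_pos": TCP position; "eef_rot": TCP orientation; "ft_force": force on the tool from outside, world axes, zero at the start; "torque": the same for the moment, N m; "gripper_width": finger opening in m; "finger_force": force on a finger pad.
Only numpy, scipy, OpenCV 4.12 (cv2) and the standard library are available. Lean on these libraries where they do the work, as an engineer would, in place of code of your own. Each camera call takes 0.05 s, during which the arm holds its last target. There are 200 camera calls.

## Working session

There is one attempt and no reset: what is moved stays moved. The work goes in short steps, each a Python script; the robot and the scene stay as the last script left them, time stands still between calls to the robot, and variables do not carry over. Pictures are saved under pics/ and viewed, at most 11 in all, crops included, and the job is handed in when it is done.

```bash
mkdir -p pics; ls; python3 - <<'E'
from bench import robot
import cv2,numpy as np
o=robot.get_obs();print(o['time'],o['tcp_pos'],o['eef_rot'])
for n in("scene","top"):
    s=robot.snapshot(n);cv2.imwrite(f'pics/{n}0.png',s['img'][...,::-1]);print(n,{k:(v if np.isscalar(v) else np.round(v,4).tolist()) for k,v in s.items() if k!='img'})
s=robot.snapshot('wrist');cv2.imwrite('pics/wrist0.png',s['img'][...,::-1]);print({k:(v if np.isscalar(v) else np.round(v,4).tolist()) for k,v in s.items() if k!='img'})
E
```

```text
pics
0.0 [ 0.28645537 -0.58280664  0.22387837] [-3.05802037e+00 -7.10928107e-01  4.70821285e-04]
scene {'vfov': 44.9413858931625, 'cx': 328.40642915511535, 'cy': 198.56771708391761, 'camera_from_world': [[-0.7471, -0.6646, 0.0119, 0.6784], [0.3094, -0.3318, 0.8912, -0.1555], [-0.5883, 0.6695, 0.4535, -1.0251], [0.0, 0.0, 0.0, 1.0]]}
top {'vfov': 57.428598605460586, 'cx': 321.10820918220946, 'cy': 203.9950037618035, 'camera_from_world': [[-0.0051, -0.9996, -0.0285, 0.4213], [0.9971, -0.0073, 0.0759, -0.5383], [-0.076, -0.028, 0.9967, -0.9384], [0.0, 0.0, 0.0, 1.0]]}
{'vfov': 65.94265619040154, 'cx': 315.0894497461721, 'cy': 195.35852676233637, 'hand_eye': [[0.0014, 0.9477, 0.3192, 0.083], [1.0, -0.001, -0.0013, 0.0013], [-0.0009, 0.3192, -0.9477, -0.1501], [0.0, 0.0, 0.0, 1.0]]}
```

View pics/top0.png

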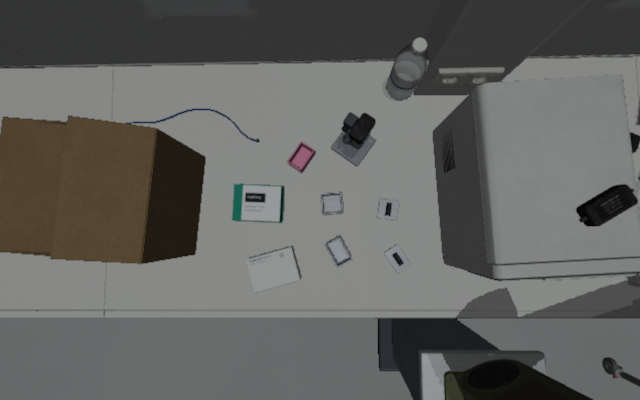

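View pics/scene0.png

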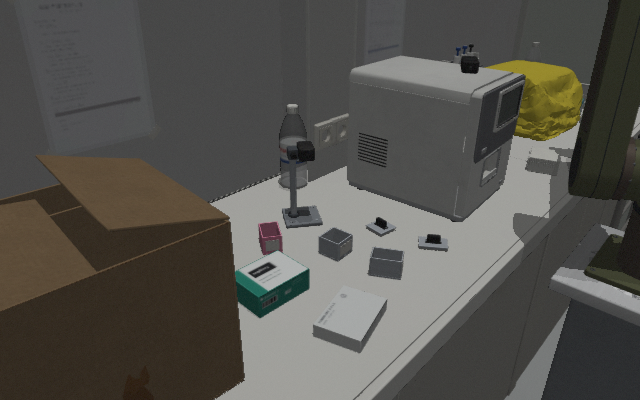

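The top view shows these candidates:
- **Boxes:** grey box at (332,203) looks square, grey box at (339,250) looks oblong, and the pink one at (302,157) is the look-alike.
- **Lids:** (388,209) looks square and (398,258) looks oblong.
- **Other items:** reader at (358,130), green carton (258,203), white carton (273,269).

I'll confirm in an enlarged crop.

```bash
cat > h.py <<'E'
import numpy as np,cv2
def cam(s):
    return dict(f=200/np.tan(np.radians(s['vfov'])/2),c=np.array([s['cx'],s['cy']]))
def ray(s,px,T=None):
    "T: world from camera; returns origin, directions"
    if T is None: T=np.linalg.inv(s['camera_from_world'])
    k=cam(s); p=(np.atleast_2d(px)-k['c'])/k['f']
    d=np.c_[p[:,0],-p[:,1],-np.ones(len(p))]@T[:3,:3].T
    return T[:3,3],d
def on_plane(s,px,z,T=None):
    o,d=ray(s,px,T); return o+d*((z-o[2])/d[:,2])[:,None]
E
python3 - <<'E'
import cv2,numpy as np
from bench import robot
from h import *
i=cv2.imread('pics/top0.png')[90:285,285:435]
i=cv2.resize(i,None,fx=4,fy=3.08*4/3.08,interpolation=cv2.INTER_CUBIC)[:,:]
i=cv2.resize(i,None,fx=.76,fy=.76)
cv2.imwrite('pics/crop.png',cv2.convertScaleAbs(i,alpha=1.3))
s=robot.snapshot('top')
for n,p,z in[('sqb',(332,203),.044),('obb',(339,250),.044),('sql',(388,209),.025),('obl',(398,258),.025),('pink',(302,157),.044),('reader',(363,127),.19),('foot',(354,145),0.01),('green',(258,203),.048),('white',(273,269),.027)]: print(n,on_plane(s,p,z).round(3))
E
```

```text
sqb [[0.542 0.389 0.044]]
obb [[0.421 0.372 0.044]]
sql [[0.527 0.242 0.025]]
obl [[0.399 0.219 0.025]]
pink [[0.664 0.467 0.044]]
reader [[0.699 0.319 0.19 ]]
foot [[0.702 0.328 0.01 ]]
green [[0.543 0.581 0.048]]
white [[0.371 0.545 0.027]]
```

View pics/crop.png

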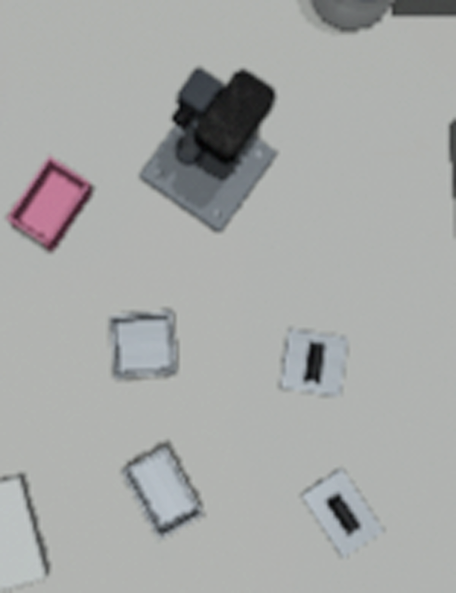

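The crop confirms it. The oblong grey box is at crop (164,488) with the oblong lid at (343,512). The square pair is above them at (145,345) and (314,362), and the pink look-alike is at (50,205). The reader head (235,115) is turned, so its window faces lower right. Next I'll go up over the machine and take wrist views.

```bash
cat >> h.py <<'E'
from scipy.spatial.transform import Rotation as R
def look(H,C,P,up=(0,0,1)):
    "tool pose (pos, rotvec) placing the wrist camera at C looking at P"
    C,P=np.array(C),np.array(P); b=C-P; b/=np.linalg.norm(b)
    x=np.cross(up,b); x/=np.linalg.norm(x)
    T=np.eye(4); T[:3,:3]=np.c_[x,np.cross(b,x),b]; T[:3,3]=C
    T=T@np.linalg.inv(H); return T[:3,3],R.from_matrix(T[:3,:3]).as_rotvec()
def wrist(robot,name):
    o=robot.get_obs(); s=robot.snapshot('wrist')
    T=np.eye(4); T[:3,:3]=R.from_rotvec(o['eef_rot']).as_matrix(); T[:3,3]=o['tcp_pos']
    T=T@s['hand_eye']; cv2.imwrite(f'pics/{name}.png',s['img'][...,::-1])
    np.savez(f'pics/{name}.npz',T=T,**s); return s,T
def load(name):
    d=np.load(f'pics/{name}.npz'); s={k:d[k] for k in d.files}; return s,s['T']
E
python3 - <<'E'
from bench import robot
from h import *
H=robot.snapshot('wrist')['hand_eye']
o=robot.get_obs()
v1=look(H,(.40,.30,.42),(.46,.30,.03)); v2=look(H,(.40,.2,.36),(.67,.29,.15))
for v in(v1,v2): print(v,robot.ik(*v))
robot.move_linear([.287,-.583,.5],speed=.3)
q=np.array(robot.get_obs()['q']); q[0]=.5; robot.move_joints(q)
print(robot.get_obs()['tcp_pos'],robot.get_obs()['time'])
robot.move_to(*v1); wrist(robot,'w1')
robot.move_to(*v2); wrist(robot,'w2')
o=robot.get_obs();print(o['time'],o['q'])
cv2.imwrite('pics/w12.png',cv2.resize(np.vstack([cv2.imread('pics/w1.png')[50:350],cv2.imread('pics/w2.png')[:300]]),None,fx=1,fy=1))
E
```

```text
(array([0.39523504, 0.30154262, 0.24851779]), array([-3.05133956e+00,  1.77269616e-03, -7.42683960e-01])) [ 0.71414886 -0.46461683  2.17773572 -0.34727297  1.08116416  2.39667022]
(array([0.51100139, 0.23862653, 0.23502834]), array([-2.3646509 , -0.38283266, -1.72357586])) None
[0.5428777  0.35679864 0.49772194] 4.7167Traceback (most recent call last):
  File "<stdin>", line 11, in <module>
bench.PlanningError: the arm cannot take that pose within its joint ranges
```

```bash
python3 - <<'E'
from bench import robot
from h import *
H=robot.snapshot('wrist')['hand_eye']
d=(0,0,-1)
v1=look(H,(.52,.30,.40),(.44,.30,.03),d)
c=[(C,look(H,C,(.67,.29,.14),d)) for C in [(.40,.2,.36),(.42,.22,.40),(.45,.2,.42),(.40,.28,.40),(.45,.3,.42)]]
print(robot.ik(*v1)); 
robot.move_to(*v1); wrist(robot,'w1')
for C,v in c:
    q=robot.ik(*v); print(C,v[0],q)
    if q is not None: break
if q is not None: robot.move_to(*v); wrist(robot,'w2')
o=robot.get_obs();print(o['time'],o['q'],o['tcp_pos'])
if q is not None: cv2.imwrite('pics/w12.png',np.vstack([cv2.imread('pics/w1.png')[50:350],cv2.imread('pics/w2.png')[100:,][::-1,::-1]]))
E
```

```text
[ 0.51636243 -0.18118629  1.92304758 -0.05745782  1.30315795  2.10103328]
(0.4, 0.2, 0.36) [0.54530543 0.24742056 0.28227185] [ 0.34122167 -0.36230764  2.07651874 -0.01394915  0.83937507 -1.54394843]
10.5167 [ 0.34136794 -0.36236292  2.0765229  -0.01393819  0.83938585 -1.54381896] [0.54526159 0.24750001 0.28229997]
```

View pics/w12.png

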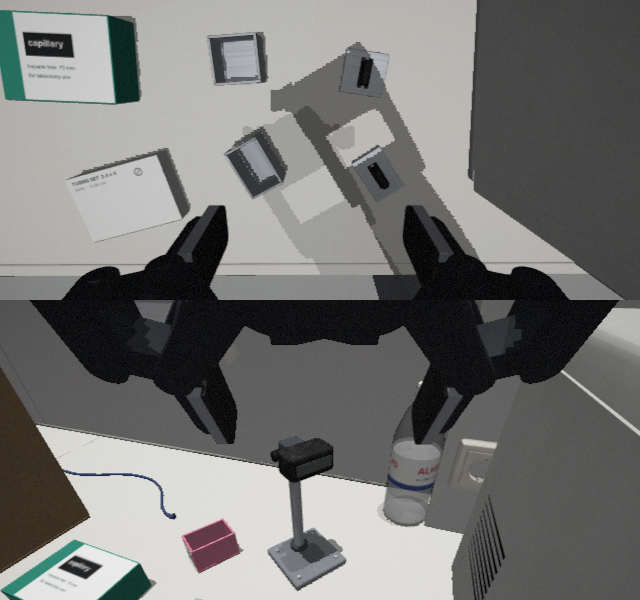

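The upper half is wrist view 1, with the oblong box at about (256,163) and the oblong lid at (377,174). The lower half shows the reader, with its lit window at about (317,465) facing right and front. I'll enlarge both to read the corners.

```bash
python3 - <<'E'
from h import *
a=cv2.imread('pics/w1.png')[160:260,215:415]
A=cv2.convertScaleAbs(cv2.resize(a,None,fx=4,fy=4,interpolation=cv2.INTER_CUBIC),alpha=1.3,beta=10)
w=cv2.imread('pics/w2.png')[::-1,::-1]
# w12 row r -> flipped row r-300 ; window around (317,465)->row 165
b=w[130:190,260:345]; B=cv2.convertScaleAbs(cv2.resize(b,None,fx=3.33,fy=3.33,interpolation=cv2.INTER_CUBIC),alpha=2.5,beta=20)
t=cv2.imread('pics/top0.png')[225:275,315:415]
C=cv2.resize(t,(400,200),interpolation=cv2.INTER_CUBIC)
o=np.zeros((600,800,3),np.uint8);o[:400]=A;o[400:400+B.shape[0],:B.shape[1]]=B[:200];o[400:,400:]=C
cv2.imwrite('pics/z.png',o)
E
```

```text
(no output)
```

View pics/z.png

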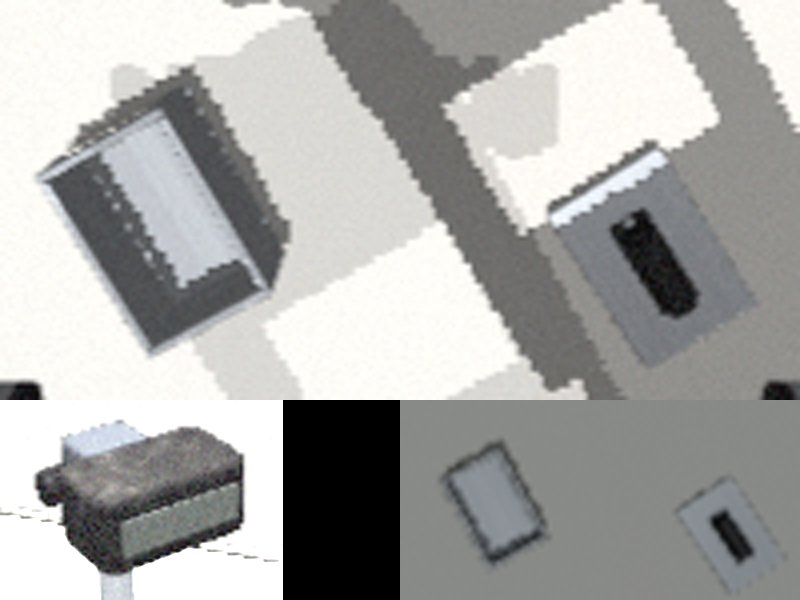

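```bash
python3 - <<'E'
from h import *
from bench import robot
s,T=load('w1')
def A(p): return (np.array(p,float)+.5)/4-.5+[215,160]
def rep(n,P):
    c=P.mean(0); l=[np.linalg.norm(P[i]-P[(i+1)%4]) for i in range(4)]
    e=[P[(i+1)%4]-P[i] for i in range(4)]
    i=0 if l[0]>l[1] else 1
    d=e[i]-e[i+2]; print(n,c.round(4),'sides',np.round(l,4),'long yaw',np.degrees(np.arctan2(d[1],d[0])).round(1)%180)
ts=robot.snapshot('top')
def C(p): return (np.array(p,float)-[400,400]+.5)/4-.5+[315,225]
for z in(.044,): rep('box w',on_plane(s,A([(38,178),(152,356),(272,290),(163,108)]),z,T)); rep('box t',on_plane(ts,C([(440,472),(492,564),(547,533),(500,441)]),z))
rep('lid w',on_plane(s,A([(557,228),(668,164),(756,301),(650,368)]),.0095,T)); rep('lid t',on_plane(ts,C([(677,512),(732,476),(788,562),(730,592)]),.0095))
s,T=load('w2')
W=(np.array([(120,519),(240,482),(242,526),(122,560)],float)-[0,400]+.5)/3.33-.5+[260,130]; W=[639,399]-W
t=on_plane(s,W[:2],.195,T); b=on_plane(s,W[2:],.165,T)[::-1]
print(t.round(4),b.round(4),np.linalg.norm(t[0]-t[1]),np.linalg.norm(b[0]-b[1]))
print('mean',(t.mean(0)+b.mean(0))/2, 'ctr ray', on_plane(s,W.mean(0),.18,T))
d=t[1]-t[0]+b[1]-b[0]; print('yaw of normal out',np.degrees(np.arctan2(d[1],d[0])))
F=on_plane(ts,np.array([(140,175),(218,230),(276,155)])/3.04+[285,90],.01); print('foot',F.round(3),np.degrees(np.arctan2(*(F[1]-F[0])[1::-1])),np.degrees(np.arctan2(*(F[2]-F[1])[1::-1])))
E
```

```text
box w [0.4163 0.3728 0.044 ] sides [0.0645 0.0429 0.064  0.0435] long yaw 28.80000000000001
box t [0.4203 0.374  0.044 ] sides [0.0673 0.0404 0.0658 0.0434] long yaw 28.0
lid w [0.3947 0.2144 0.0095] sides [0.0416 0.0565 0.0418 0.059 ] long yaw 33.599999999999994
lid t [0.3963 0.2171 0.0095] sides [0.0436 0.0668 0.0431 0.0624] long yaw 32.5
[[0.662  0.3169 0.195 ]
 [0.6973 0.288  0.195 ]] [[0.6827 0.3266 0.165 ]
 [0.7183 0.2933 0.165 ]] 0.045631818825222284 0.048735706755768014
mean [0.69006857 0.30622705 0.18      ] ctr ray [[0.69026973 0.30690375 0.18      ]]
yaw of normal out -41.26487637245705
foot [[0.696 0.391 0.01 ]
 [0.645 0.322 0.01 ]
 [0.712 0.269 0.01 ]] -126.18213039748152 -38.01886000888844
```

```bash
cat >> h.py <<'E'
def down(yaw): return (R.from_euler('z',yaw,degrees=True)*R.from_euler('x',180,degrees=True)).as_rotvec()
E
python3 - <<'E'
from bench import robot
from h import *
tg={'lid':((.397,.2165),33),'box':((.418,.3735),28.5),'win':((.619,.2187),51)}
for f in(0,180):
    for n,(p,y) in tg.items():
        for z in(.039,.20): print(f,n,z,np.round(robot.ik([*p,z],down(y+f)),2) if robot.ik([*p,z],down(y+f)) is not None else None)
f=0
robot.move_to([.46,.28,.3],down(30))
for n in('box','lid'):
    p,y=tg[n]; robot.move_to([*p,.16],down(y)); wrist(robot,'h'+n)
o=robot.get_obs();print(o['time'],o['q'],o['tcp_pos'])
I=[cv2.imread(f'pics/h{n}.png')[50:350,120:520] for n in('box','lid')]
cv2.imwrite('pics/hh.png',cv2.resize(np.hstack(I),None,fx=1,fy=1))
E
```

```text
0 lid 0.039 [ 0.38 -0.12  2.23 -0.    1.03  1.38]
0 lid 0.2 [ 0.38 -0.32  2.1  -0.    1.36  1.38]
0 box 0.039 [ 0.63  0.12  1.99 -0.    1.03  1.71]
0 box 0.2 [ 0.63 -0.06  1.88 -0.    1.32  1.71]
0 win 0.039 [ 0.26  0.31  1.77 -0.    1.07  0.94]
0 win 0.2 [ 0.26  0.15  1.66 -0.    1.33  0.94]
180 lid 0.039 [ 0.38 -0.12  2.23  0.    1.03 -1.77]
180 lid 0.2 [ 0.38 -0.32  2.1   0.    1.36 -1.77]
180 box 0.039 [ 0.63  0.12  1.99  0.    1.03 -1.43]
180 box 0.2 [ 0.63 -0.06  1.88  0.    1.32 -1.43]
180 win 0.039 [ 0.26  0.31  1.77  0.    1.07 -2.2 ]
180 win 0.2 [ 0.26  0.15  1.66  0.    1.33 -2.2 ]
14.6333 [ 3.80773067e-01 -2.83076425e-01  2.14122281e+00  4.28627190e-04
  1.28052258e+00  1.37595001e+00] [0.39818637 0.21725749 0.16147464]
```

View pics/hh.png

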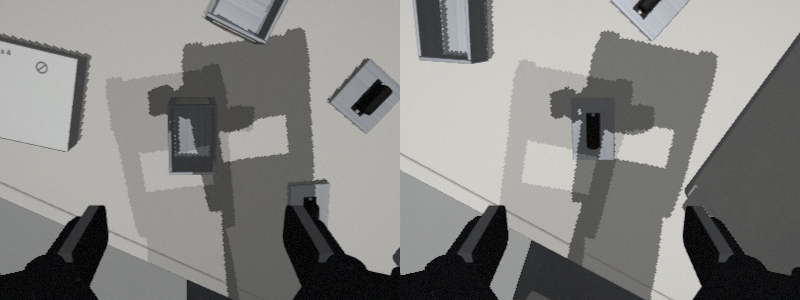

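Both parts sit almost upright in the hover views, with the box at (192,136) and the lid at (593,128). The grasp yaws are therefore right. I'll enlarge once to read the centres.

```bash
python3 - <<'E'
from h import *
I=[cv2.convertScaleAbs(cv2.resize(cv2.imread(f'pics/h{n}.png')[140:235,x:x+64],None,fx=6,fy=6,interpolation=cv2.INTER_CUBIC),alpha=1.6,beta=20) for n,x in(('box',280),('lid',280))]
cv2.imwrite('pics/hz.png',np.hstack(I))
E
```

```text
(no output)
```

View pics/hz.png

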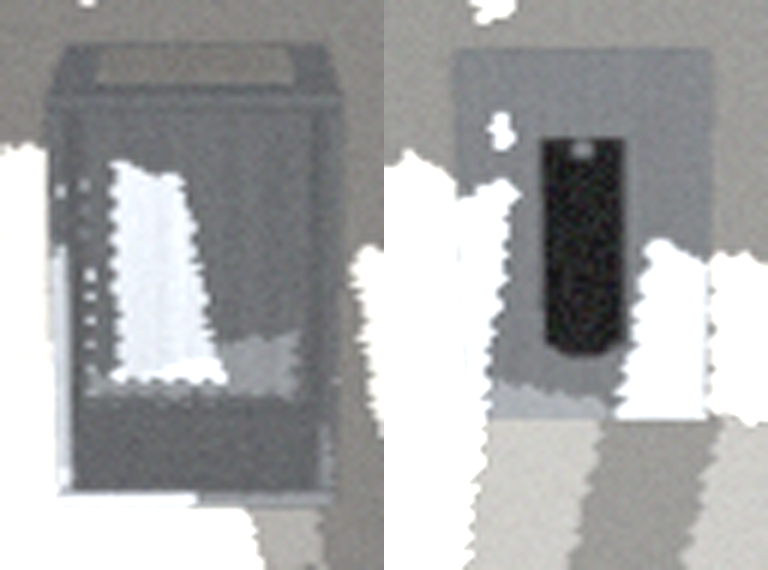

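```bash
python3 - <<'E'
from h import *
def rep(n,P):
    c=P.mean(0); l=[np.linalg.norm(P[i]-P[(i+1)%4]) for i in range(4)]
    d=P[0]-P[3]+P[1]-P[2]; print(n,c.round(4),np.round(l,4),np.degrees(np.arctan2(d[1],d[0])).round(1))
for n,c,z in(('box',[(46,96),(343,93),(332,502),(60,498)],.044),('lid',[(70,48),(330,50),(325,418),(75,418)],.0095)):
    s,T=load('h'+n); rep(n,on_plane(s,(np.array(c,float)+.5)/6-.5+[280,140],z,T)); print(T[:3,3])
E
```

```text
box [0.4166 0.3736 0.044 ] [0.0434 0.065  0.0428 0.0639] 28.6
[0.49215441 0.41207378 0.3115922 ]
lid [0.3969 0.2163 0.0095] [0.0426 0.0646 0.0438 0.0649] 32.8
[0.46813994 0.26035705 0.31213761]
```

```bash
python3 - <<'E'
from bench import robot
from h import *
L=[.3969,.2163]; 
robot.command_gripper(.035,30)
robot.move_to([*L,.09],down(32.8)); robot.dwell(.2); o=robot.get_obs(); print(o['time'],o['tcp_pos'],o['ft_force'])
e=np.array(o['tcp_pos'])-[*L,.09]
print(robot.move_linear(np.array([*L,.039])-e,speed=.06,stop_force=6)); o=robot.get_obs(); print(o['tcp_pos'],o['ft_force'])
robot.command_gripper(0,30); o=robot.get_obs(); print(o['gripper_width'],o['finger_force'],o['tcp_pos'],o['ft_force'])
robot.move_linear([*L,.13],speed=.15); robot.dwell(.2)
o=robot.get_obs(); print(o['gripper_width'],o['time'],o['ft_force'],o['tcp_pos']); wrist(robot,'g')
cv2.imwrite('pics/gz.png',cv2.resize(cv2.imread('pics/g.png')[120:400,170:470],None,fx=2,fy=2))
E
```

```text
15.7583 [0.39868766 0.21701108 0.09260785] [-0.42667696  0.727367   -0.25235193]
False
[0.39554064 0.21575379 0.03682407] [ 0.04907577 -0.10471415  0.42886531]
-0.0003525177507051353 0.0 [0.39518829 0.21562711 0.03651493] [ 0.72377639 -0.08989537  0.07653953]
0.0001496597414407941 18.2083 [-0.34979143 -0.30044904 -0.27033392] [0.39604687 0.21597454 0.12856967]
```

View pics/gz.png

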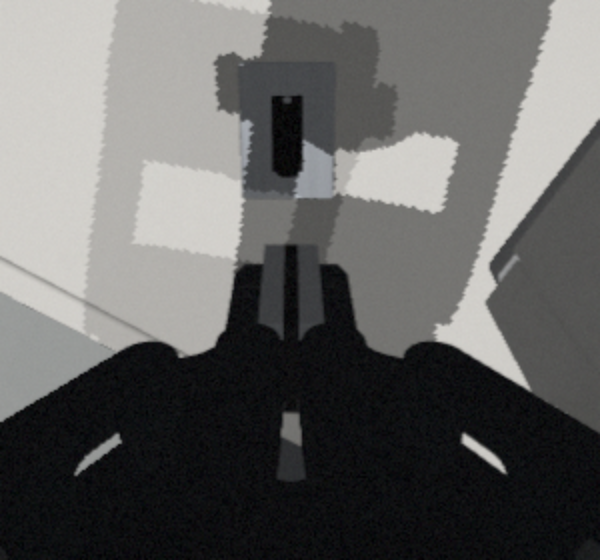

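The grasp missed. The lid still sits at gz (287,130) and the shut fingertips are at gz (291,245). That image row puts the real tips about 35 mm short of the stated tip position, which explains closing above the rib. I'll measure the true tip offset by touching bare bench with a force guard.

```bash
python3 - <<'E'
from bench import robot
from h import *
robot.move_linear([.405,.292,.06],speed=.25); robot.dwell(.1)
print(robot.get_obs()['tcp_pos'])
print(robot.move_linear([.405,.292,-.03],speed=.05,stop_force=4)); o=robot.get_obs(); print(o['tcp_pos'],o['ft_force'],o['time'],o['gripper_width'])
robot.move_linear([.405,.292,.06],speed=.25)
E
```

```text
[0.40571824 0.29173358 0.06115374]
True
[ 0.40484204  0.29190827 -0.00614973] [-1.75558093 -1.39303416  5.96594368] 20.15 0.00010485724224037509
```

The bench touch puts the shut tips 6 mm behind the reported TCP, about 31 mm off the stated geometry. I'll use that offset and retry.

```bash
python3 - <<'E'
from bench import robot
from h import *
L=[.3969,.2163]
robot.command_gripper(.035,30)
robot.move_linear([*L,.06],speed=.25)
print(robot.move_linear([*L,.0085],speed=.07,stop_force=6)); robot.dwell(.2); o=robot.get_obs(); print(o['tcp_pos'],o['ft_force'])
robot.command_gripper(0,30); o=robot.get_obs(); print(o['gripper_width'],o['finger_force'],o['tcp_pos'],o['ft_force'])
robot.move_linear([*L,.10],speed=.2); robot.dwell(.15)
o=robot.get_obs(); print(o['gripper_width'],o['time'],o['ft_force'],o['tcp_pos']); wrist(robot,'g2')
cv2.imwrite('pics/gz2.png',cv2.resize(cv2.imread('pics/g2.png')[120:400,170:470],None,fx=2,fy=2))
E
```

```text
False
[0.39736772 0.21646849 0.00906698] [-0.18365498  0.30066052  0.11371565]
0.009367957289453955 31.514001488685608 [0.39723085 0.2164502  0.00888349] [-0.14285824  0.47378686  1.80847372]
0.00896176693918418 23.6417 [ 0.70495333 -0.04717349 -1.01036774] [0.3954267  0.21569813 0.09776252]
```

View pics/gz2.png

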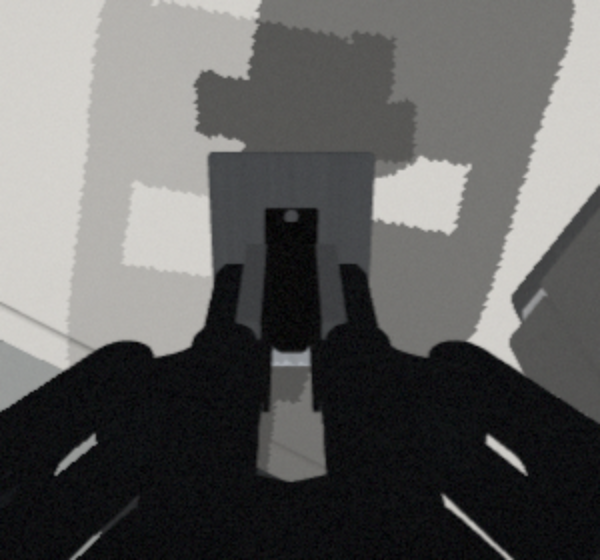

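The lid is held square and centred: rib at gz (291,260), flange far edge at row 152, which puts its centre within 1 mm of the tool axis. Now placing it.

```bash
python3 - <<'E'
from bench import robot
from h import *
B=np.array([.4166,.3736]); r=down(28.6)
robot.move_linear([*B,.10],speed=.25,attitude=r)
robot.move_linear([*B,.064],speed=.12); robot.dwell(.3); o=robot.get_obs(); print(o['tcp_pos'],o['ft_force'])
e=np.array(o['tcp_pos'])-[*B,.064]
hit=robot.move_linear(np.array([*B,.0465])-e,speed=.04,stop_force=5); robot.dwell(.1); o=robot.get_obs(); print(hit,o['tcp_pos'],o['ft_force'],o['time'])
if o['tcp_pos'][2]<.0495:
    robot.command_gripper(.035); robot.dwell(.1); robot.move_linear([*B,.10],speed=.25)
    robot.move_to([*B,.13],r)
wrist(robot,'p'); print(robot.get_obs()['time'])
cv2.imwrite('pics/pz.png',cv2.resize(cv2.imread('pics/p.png')[100:300,200:430],None,fx=3,fy=3))
E
```

```text
[0.41710652 0.37392178 0.06491004] [ 0.45239455 -1.05484421 -0.65720621]
True [0.41592039 0.37316267 0.04673056] [-0.84656853  0.40845161  2.88015195] 25.7667
26.9
```

View pics/pz.png

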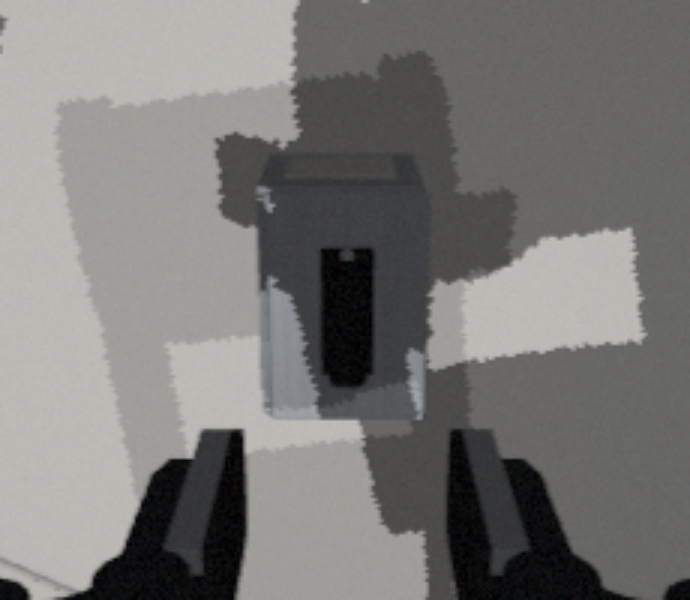

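The lid is seated flush: rib at pz (347,315), flange matching the box outline. Now I'll grip the box and show it to the reader.

```bash
python3 - <<'E'
from bench import robot
from h import *
B=np.array([.4166,.3736]); r=down(28.6)
robot.command_gripper(.064)
robot.move_linear([*B,.05],speed=.25); robot.dwell(.1)
hit=robot.move_linear([*B,-.002],speed=.08,stop_force=8); robot.dwell(.15); o=robot.get_obs(); print(hit,o['tcp_pos'],o['ft_force'])
assert o['tcp_pos'][2]<.01
robot.command_gripper(.03,60); o=robot.get_obs(); z0=o['tcp_pos'][2]; print(o['gripper_width'],o['finger_force'],o['tcp_pos'],o['time'])
robot.move_linear([*B,z0+.16],speed=.15)
r2=down(51); g=np.array([.619,.2187,z0+.158])
robot.move_linear(g,speed=.13,attitude=r2); robot.dwell(.4)
o=robot.get_obs(); print(o['gripper_width'],o['finger_force'],o['tcp_pos'],R.from_rotvec(o['eef_rot']).as_matrix()[:,0],g,o['ft_force'],o['time'])
a=wrist(robot,'f')[0]['img']; s=robot.snapshot('scene')['img']; t=robot.snapshot('top')['img']
I=[cv2.resize(x[...,::-1],(400,300)) for x in(a[100:340,160:480],s[100:250,210:410],t[80:260,260:500])]
cv2.imwrite('pics/fz.png',np.vstack([np.hstack(I[:2]),np.hstack([I[2],I[2]*0])]))
E
```

```text
False [ 0.4171212   0.37399235 -0.00127432] [ 0.15054367 -0.90867579  0.76200889]
0.0434724218826034 61.8803608417511 [ 0.41716131  0.37408855 -0.00118851] 29.1167
0.043364639788250475 61.38769798424619 [0.61894831 0.21878463 0.15686131] [6.29246611e-01 7.77205698e-01 7.49917439e-05] [0.619      0.2187     0.15681149] [-0.9118698   0.03052897 -1.7495576 ] 32.85
```

View pics/fz.png

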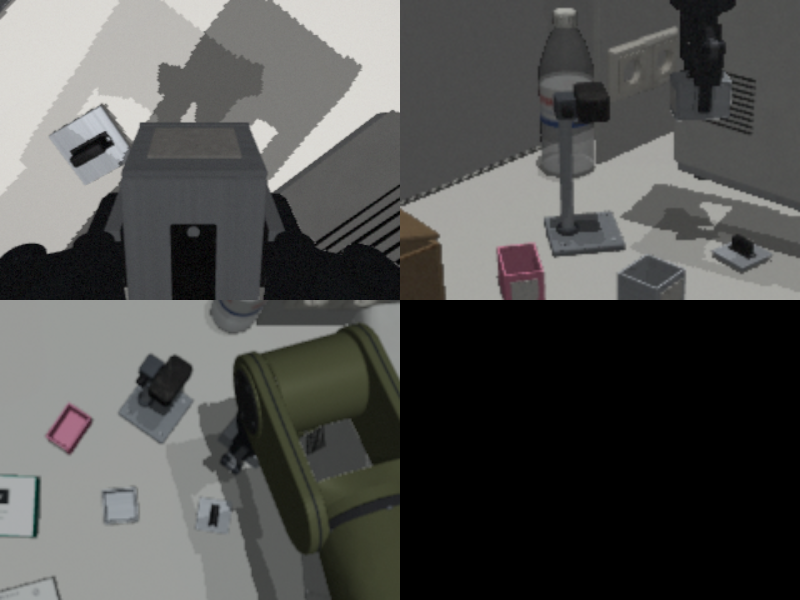

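```bash
python3 - <<'E'
from bench import robot
from h import *
for n in('scene','top'):
    s=robot.snapshot(n);k=cam(s)
    for m,p in(('head',(.701,.320,.182)),('window',(.690,.3065,.18)),('box',(.619,.2188,.18))):
        c=s['camera_from_world']@[*p,1]; print(n,m,(k['c']+k['f']*np.array([c[0],-c[1]])/-c[2]).round(1))
    if n=='top':
        g=s['img'][110:150,335:385].max(2)
        m=(g<40).astype(np.uint8); cs,_=cv2.findContours(m,0,2); c=max(cs,key=cv2.contourArea); print(cv2.minAreaRect(c))
E
```

```text
scene head [304.7 148.8]
scene window [312.1 149.3]
scene box [358.7 147. ]
top head [362.4 127.3]
top window [368.4 132.3]
top box [408.5 163.1]
((25.30000114440918, 19.099998474121094), (25.491174697875977, 32.64659118652344), 63.43495178222656)
```

```bash
python3 -c "
from bench import robot
o=robot.get_obs();print(o['joint_velocities'],o['finger_force'],o['time']);print(robot.close_job())"
```

```text
[ 0.00065392  0.00136714  0.000394    0.00149808  0.00093276 -0.00104786] 61.38769749280527 33.1
the job is handed in; nothing more can be done
None
```

I closed the oblong box with its lid and handed the job in at 33.1 s, holding it still in front of the reader window; the judge's verdict was not shown. By camera check it is 113 mm from the window, level and square to it, with the square box, square lid and cartons left alone.

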